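# Release a wrist pin with the two-key chute gate

### The job

Two blue chutes stand on the bench: on the one that holds the bright steel wrist pin, put one fingertip on each of the two green keys, press both fully down together and hold them down until the pin has rolled down and come to rest in the trough at the end of its chute; then let both keys come up and move clear. Let the pin roll by itself without touching it, do not work the keys of the chute with the brass bush, and leave everything else on the bench where it is.

Things in the scene. Friction and masses are not known exactly. Their poses are not given: they have to be found in the camera images.
- chute_steel: blue fixed gravity chute with the bright steel pin, 206 x 116 mm. Origin on the bench, within 2 mm of below the midpoint of its two keys; x level, along the chute from keys to trough, y left, z up. Key block x -28 to 20, y +-55, top 80 mm. Then a black ramp, falling to +x (52 mm high at x = 50), between walls (y +-33.5 to 39.5, top 64) to a grey trough (floor 22 mm high, x 135 to 169) and an end wall
- chute_steel_key_l_top (a point): centre of the flat top of the left (+y) green key of the chute with the bright steel pin; round, 28 mm across, 14 mm above the key block, 94 mm above the bench when up; moves down with the key. The two keys are 62 mm apart centre to centre along the chute's y, nothing stands between them
- chute_steel_key_l (a joint): left (+y) green key of the chute with the bright steel pin: how far it is pressed, m; 0 up, 0.009 fully down. Spring return: about 1.2 N starts it, about 4 N holds it fully down. It carries a yellow stop, 7 mm above the ramp at x = 50 mm, that clears the ramp only in the last 2 mm of travel
- chute_steel_key_r_top (a point): centre of the flat top of the right (-y) green key of the chute with the bright steel pin; round, 28 mm across, 14 mm above the key block, 94 mm above the bench when up; moves down with the key. The two keys are 62 mm apart centre to centre along the chute's y, nothing stands between them
- chute_steel_key_r (a joint): right (-y) green key of the chute with the bright steel pin: how far it is pressed, m; 0 up, 0.009 fully down. Spring return: about 1.2 N starts it, about 4 N holds it fully down. It carries a yellow stop, 7 mm above the ramp at x = 50 mm, that clears the ramp only in the last 2 mm of travel
- chute_brass: blue fixed gravity chute with the brass bush, 206 x 116 mm. Origin on the bench, within 2 mm of below the midpoint of its two keys; x level, along the chute from keys to trough, y left, z up. Key block x -28 to 20, y +-55, top 80 mm. Then a black ramp, falling to +x (52 mm high at x = 50), between walls (y +-33.5 to 39.5, top 64) to a grey trough (floor 22 mm high, x 135 to 169) and an end wall
- chute_brass_key_l_top (a point): centre of the flat top of the left (+y) green key of the chute with the brass bush; round, 28 mm across, 14 mm above the key block, 94 mm above the bench when up; moves down with the key. The two keys are 62 mm apart centre to centre along the chute's y, nothing stands between them
- chute_brass_key_l (a joint): left (+y) green key of the chute with the brass bush: how far it is pressed, m; 0 up, 0.009 fully down. Spring return: about 1.2 N starts it, about 4 N holds it fully down. It carries a yellow stop, 7 mm above the ramp at x = 50 mm, that clears the ramp only in the last 2 mm of travel
- chute_brass_key_r_top (a point): centre of the flat top of the right (-y) green key of the chute with the brass bush; round, 28 mm across, 14 mm above the key block, 94 mm above the bench when up; moves down with the key. The two keys are 62 mm apart centre to centre along the chute's y, nothing stands between them
- chute_brass_key_r (a joint): right (-y) green key of the chute with the brass bush: how far it is pressed, m; 0 up, 0.009 fully down. Spring return: about 1.2 N starts it, about 4 N holds it fully down. It carries a yellow stop, 7 mm above the ramp at x = 50 mm, that clears the ramp only in the last 2 mm of travel
- chute_steel_trough (a point): where the pin's centre lies once it rests in the trough of the chute with the steel pin (33 mm above the bench), within 7 mm along the chute; axes as the chute's
- steel_pin: bright steel wrist pin, a roller 22 mm in diameter, 64 mm long, lying across its chute against the two yellow stops (40 mm along the chute's x, 65 mm above the bench); rolls down by itself within about a second once both keys are fully down. Origin at its centre, y axis along its length; it turns as it rolls
- brass_bush: brass bush, same size as the steel pin and lying in the same way on the other chute; origin at its centre. Not wanted now
- deep_socket: chromed deep socket standing upright, 26 mm across, 65 mm tall, usually between the two chutes, origin at the centre of its underside, bystander
- short_socket: chromed short socket standing upright, 32 mm across, 36 mm tall, origin at the centre of its underside, bystander
- spray_can: aluminium and white spray can with a blue cap, about 62 mm across, 190 mm tall, origin at the centre of its underside, bystander
- black_flask: black drinking flask with a grey lid, about 66 mm across, 210 mm tall, origin at the centre of its underside, bystander
- screwdriver: orange-handled screwdriver lying flat, origin at the centre of its underside, bystander
- pad_box: white and blue carton of brake pads, 110 x 70 x 45 mm, origin at the centre of its underside, bystander
- grease_jar: white grease jar with a red lid, 60 mm across, 70 mm tall, origin at the centre of its underside, bystander
Mind the look-alikes: they are no part of the job. What is shaped like the chute_brass but pink is not meant. Leave any purple look-alike of the steel_pin alone.

How it is judged:
By the outcome, as a careful person would: the job done as asked, in the order asked, and still so for the second after the job is handed in, with the robot touching nothing.
It also fails if it takes over 32 s, if anything falls off the work surface, if the arm or the gripper's body presses on something with over 40 N, if the wrist force passes 120 N, or if a joint passes its speed limit or range.

### The arm

A 6-joint arm with a two-finger parallel gripper is mounted at the origin on the work surface. World frame = base frame: x ahead of the robot, y to its left, z up, the work surface at z = 0. Lengths are in mm, angles in degrees, forces in N, time in s.
With the tool pointing down it reaches from about 350 to 850 mm from the base axis. Payload 8.1 kg.
Tool frame: the origin (TCP) lies at the very end of the fingers, on their centre line; the grasp point (between the pads) lies r.tcp_to_grasp behind it (r.tcp_to_grasp is the distance from the TCP to the grasp point, in mm); z points along the fingers, y is the line along which they close (so a half turn about z gives the same grasp; the last joint's range is limited). The gripper opens to 85 mm and grips with 20 to 120 N. Pads are 22 mm wide; open, the fingers measure 114 mm over their backs; the gripper's body (76 mm by 85 mm) begins 54 mm behind the grasp point. The pads swing forward as they close: fully open they stand 13 mm farther back than shut.
Start: joints at [70.336, 7.471, 85.268, -0, 87.261, -4.893], TCP at [152.95, 580.182, 231.292] pointing down, gripper open.
Joint ranges: [-169.43, 169.43], [-51.17, 129.36], [1.28, 143.12], [-76.62, 256.62], [0, 156.53], [-152.29, 152.29]. Speed limits (degrees/s): [136.94, 136.94, 159.86, 180, 180, 180].

### API

Orientations are given as [roll, pitch, yaw] about the fixed x, y, z axes, in that order (R = Rz(yaw) Ry(pitch) Rx(roll)).
In Python, from bench import r gives the robot as it stands.
- The arm moves only by the shell command python3 -m handwheel 'ROWS' [OPENING] [FORCE]. ROWS is JSON, a list of rows, each a list of 4 numbers: the shift along the tool's x, y, z in m, then the turn about the tool's z in degrees. A call has 1 to 10 rows; each row shifts and turns the commanded pose from where the row before left it, along the tool's axes as they then stand; what a row does not reach is not made up. A row lasts 1/10 s, in which the tool goes at most 50 mm and 8.59 degrees, less where a joint would pass 70% of its speed; a pose out of reach is approached as far as the arm can. A call is refused whole if a number of a shift passes 0.05 or a number of a turn 8.59, either way. A call with a gripper value outside its range is refused whole. OPENING is the finger opening in m, from 0 to 0.0854, set as the call begins (- or left out, the last holds). The fingers move at their own pace and stop on an object; FORCE is the grip in N (left out, the last holds). Time passes only in rows, so rows that do not move let the fingers close. It gives the time, the measured TCP pose, the force, the opening and the grip force at its end, in the units of the state.
- r.sense(): the state, without advancing time (a new reading comes with each control period).
- r.snapshot(name): name is "side" or "top" or "wrist"; returns the picture (384x512x3 uint8, red, green, blue); there is no depth.
- r.camera_params(name): a dict with "fx", "fy", "cx", "cy" (pixels), "D" ([k1, k2, p1, p2, k3] as OpenCV has them; the pictures are not rectified), "R" (3x3) and "t" (3): a world point X has camera coordinates R X + t; the wrist camera has in their place "mount" (4x4, takes a point from camera to tool coordinates, whose origin is the TCP and whose axes are the flange's). Camera axes: x right, y down, z forward; pixel columns grow to the right and rows downward; lengths in mm; the calibration is good to about 2 mm. A picture is of the moment at which its call begins: read the wrist's pose just before it. camera_params takes no time and is no camera call.
- r.hand_in(): hands the job in; it is judged then, once.
The state is a dict: "time": time; "joint_pos": joint angles; "qd": joint speeds; "joint_efforts": joint torques, N m; "tool_pos": TCP position; "tcp_rot": TCP orientation; "ft_force": force on the tool from outside, world axes, zero at the start; "wrist_torque": the same for the moment, N m; "finger_gap": finger opening in mm; "grip_force": force on a finger pad.
Only numpy, scipy, OpenCV 4.12 (cv2) and the standard library are available. Lean on these libraries where they do the work, as an engineer would, in place of code of your own. Each camera call takes 0.05 s, during which the arm holds its last target. There are 200 camera calls.

## Working session

There is one attempt and no reset: what is moved stays moved. The work goes in short steps, Python scripts to look and compute and a shell command to move; the robot and the scene stay as the last step left them, time stands still between calls to the robot, and variables do not carry over. Pictures are saved under pics/ and viewed, at most 10 in all, crops included, and the job is handed in when it is done.

```bash
mkdir -p pics; python3 - <<'E'
from bench import r
import cv2
for n in("top","side"):
    im=r.snapshot(n); cv2.imwrite(f"pics/{n}0.png",im[:,:,::-1])
    p=r.camera_params(n); print(n,{k:(v if not hasattr(v,'tolist') else v.tolist()) for k,v in p.items()})
s=r.sense(); print(s, r.tcp_to_grasp)
E
```

```text
top {'fx': 355.063095865278, 'fy': 355.063095865278, 'cx': 260.7161418711785, 'cy': 191.46440595446524, 'D': [-0.00012003070297744592, 0.0, 0.0, 0.0, 0.0], 'R': [[0.006986192888509429, -0.999950958179445, -0.007019568714249608], [-0.9892583223400604, -0.005886164696679876, -0.14605931927163157], [0.14601083791915379, 0.007964565347405294, -0.9892509291928783]], 't': [-10.543592411211078, 414.33617941593667, 1041.5127637390235]}
side {'fx': 359.378965158503, 'fy': 359.378965158503, 'cx': 252.78747357938514, 'cy': 190.25068686156064, 'D': [-0.011108770717038039, 0.0, 0.0, 0.0, 0.0], 'R': [[0.7374000969120574, -0.6751814035201655, 0.0192657575669208], [-0.44658027921524596, -0.5087354304764952, -0.7360396157775261], [0.5067614342963768, 0.5341519766119326, -0.6766642554409417]], 't': [-338.4074339650311, 243.81081199981747, 1157.386703259018]}
{'time': 0.1, 'joint_pos': array([ 7.03361551e+01,  7.51131290e+00,  8.53247035e+01, -5.19413549e-04,
        8.72623113e+01, -4.89187269e+00]), 'qd': array([ 0.04960035, -0.10583417, -0.14827923, -0.05607379,  0.03327117,
        0.02474453]), 'joint_efforts': array([ 1.20037203e-03, -5.70949960e+01, -5.01940835e+01, -1.95720713e-04,
        8.33195052e-03,  1.31735962e-05]), 'tool_pos': array([152.78030871, 579.6929875 , 230.32785014]), 'tcp_rot': array([-1.79901986e+02, -7.86805659e-03,  1.65228046e+02]), 'ft_force': array([ 0.31510263,  0.63255751, -0.05877403]), 'wrist_torque': array([-0.03418682, -0.0064444 ,  0.05476149]), 'grip_force': 0.0, 'finger_gap': 85.90447965255309} 18.700000000000003
```

View pics/top0.png

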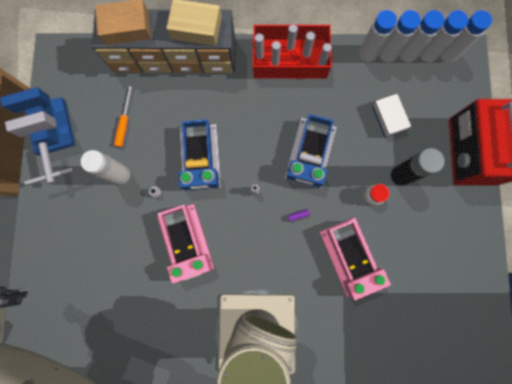

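View pics/side0.png

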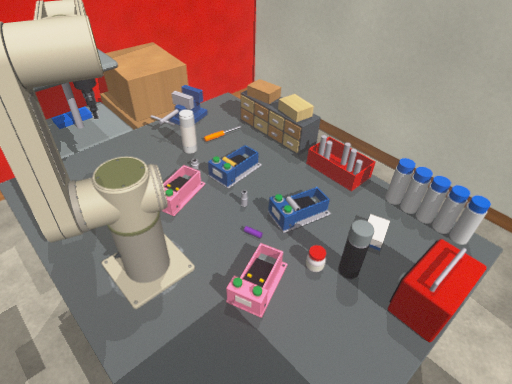

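The top view shows the steel pin's chute at right, with green keys near (297,168) and (318,173). The brass chute is at left (keys about 186,178 and 209,175). The arm is off to the side. Next I measure the keys.

```bash
cat > h.py <<'E'
from bench import r
import cv2, numpy as np
from scipy.spatial.transform import Rotation as Ro
def cam(n):
    p=r.camera_params(n); K=np.array([[p['fx'],0,p['cx']],[0,p['fy'],p['cy']],[0,0,1]])
    if n=="wrist":
        s=r.sense(); M=np.array(p['mount']); Rt=Ro.from_euler('xyz',s['tcp_rot'],degrees=True).as_matrix()
        Rc=Rt@M[:3,:3]; c=Rt@M[:3,3]+s['tool_pos']
        R=Rc.T; t=-R@c
    else: R=np.array(p['R']);t=np.array(p['t'])
    return K,np.array(p['D']),R,t
def ray(C,uv,z):
    K,D,R,t=C
    u=cv2.undistortPoints(np.array([[uv]],float),K,D)[0,0]
    d=R.T@np.r_[u,1]; c=-R.T@t
    return c+d*(z-c[2])/d[2]
def green(im,amin=15):
    h=cv2.cvtColor(im,cv2.COLOR_RGB2HSV); m=cv2.inRange(h,(45,110,60),(80,255,255))
    n,_,st,ce=cv2.connectedComponentsWithStats(m)
    return [(ce[i],int(st[i,4])) for i in range(1,n) if st[i,4]>=amin]
E
python3 - <<'E'
from h import *
for n in("top","side"):
    C=cam(n)
    for c,a in green(r.snapshot(n)): print(n,c.round(1),a,ray(C,c,91).round(1))
E
```

```text
top [297.  167.4] 57 [ 475.9 -112.1   91. ]
top [318.1 172.9] 59 [ 460.  -172.2   91. ]
top [206.5 174.7] 57 [453.1 147.4  91. ]
top [185.2 176.6] 60 [447.2 208.7  91. ]
top [197.4 264.4] 50 [200.5 165.4  91. ]
top [176.2 271.8] 51 [180.1 223.4  91. ]
top [379.7 279.6] 51 [ 163.4 -336.    91. ]
top [359.2 288.1] 48 [ 140.3 -279.3   91. ]
side [215.9 158.8] 27 [444. 204.  91.]
side [226.7 165.4] 29 [449.5 142.9  91. ]
side [169.1 191.8] 35 [199.2 161.9  91. ]
side [278.3 197. ] 42 [ 473.9 -115.3   91. ]
side [287.6 208.3] 42 [ 457.6 -175.8   91. ]
side [237.4 281.8] 61 [ 138.6 -282.8   91. ]
side [257.2 290.2] 65 [ 162.1 -339.7   91. ]
```

```bash
python3 -m handwheel '[[-0.02,-0.025,0,0],[-0.025,-0.031,0,0],[-0.025,-0.031,0,0],[-0.025,-0.031,0,0],[-0.025,-0.031,0,0],[-0.025,-0.031,0,0],[-0.025,-0.031,0,0],[-0.025,-0.031,0,0],[-0.025,-0.031,0,0],[-0.025,-0.031,0,0]]' 0.048
python3 -m handwheel '[[-0.025,-0.031,0,0],[-0.025,-0.031,0,0],[-0.025,-0.031,0,0],[-0.025,-0.031,0,0],[-0.025,-0.031,0,0],[-0.025,-0.031,0,0],[-0.025,-0.031,0,0],[-0.025,-0.031,0,0],[-0.025,-0.031,0,0],[-0.018,-0.037,0,0]]'
python3 -m handwheel '[[0,0,0,0],[0,0,0,0],[0,0,0,0]]'
cat > look.py <<'E'
import sys
from h import *
C=cam("wrist"); s=r.sense(); im=r.snapshot("wrist")
cv2.imwrite(f"pics/{sys.argv[1]}.png",im[:,:,::-1])
g=sorted([(a,tuple(c)) for c,a in green(im,200)],reverse=True)
print(s['time'],s['tool_pos'].round(1),s['tcp_rot'].round(1),s['finger_gap'])
P=[]
for a,c in g[:4]: P.append(ray(C,c,94)); print(np.round(c,1),a,P[-1].round(1))
if len(P)>1:
    l,q=(P[0],P[1]) if P[0][1]>P[1][1] else (P[1],P[0])
    d=l-q; m=(l+q)/2; print('sep',np.linalg.norm(d),'yaw y-axis',np.degrees(np.arctan2(d[1],d[0])),'mid',m)
    Rt=Ro.from_euler('xyz',s['tcp_rot'],degrees=True).as_matrix()
    print('tool shift to mid',Rt.T@(m-s['tool_pos']),'tool y yaw',np.degrees(np.arctan2(Rt[1,1],Rt[0,1])))
E
python3 look.py w1
```

```text
time: 1.2
tool_pos: [312.6, 222.3, 231.3]
tcp_rot: [180.0, 0.0, 165.3]
ft_force: [0.9, -0.3, -0.2]
finger_gap: 47.9
grip_force: 0.0
time: 2.2
tool_pos: [467.4, -145.2, 231.1]
tcp_rot: [180.0, 0.0, 165.2]
ft_force: [-0.1, -0.2, 0.2]
finger_gap: 48.0
grip_force: 0.0
time: 2.5
tool_pos: [466.5, -143.0, 231.1]
tcp_rot: [180.0, -0.0, 165.2]
ft_force: [0.3, -0.1, -0.0]
finger_gap: 48.1
grip_force: 0.0
2.5 [ 466.5 -143.   231.1] [180.   -0.  165.2] 48.14396797722537
[219.5 180.3] 736 [ 458.  -171.7   94. ]
[287.4 180.7] 732 [ 473.8 -113.    94. ]
sep 60.78046725753842 yaw y-axis 74.94193531816319 mid [ 465.91500921 -142.34038853   94.        ]
tool shift to mid [  0.6906128    0.46115911 137.07814377] tool y yaw 75.24562199877721
```

View pics/w1.png

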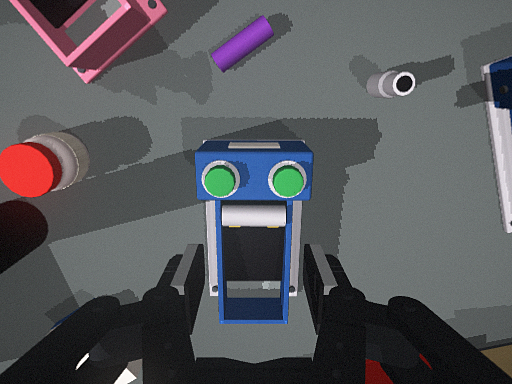

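The wrist view shows both steel-chute keys at (219,180) and (287,181), with the steel pin below them at (253,215). The midpoint agrees with the top view within about 1 mm, and the yaw is aligned. I'll descend.

```bash
python3 -m handwheel '[[0.0007,0.0005,0.02,0],[0,0,0.03,0],[0,0,0.03,0],[0,0,0.025,0],[0,0,0.015,0],[0,0,0.006,0],[0,0,0,0],[0,0,0,0]]'; python3 look.py w2
```

```text
time: 3.35
tool_pos: [467.1, -143.2, 106.7]
tcp_rot: [-180.0, 0.1, 165.3]
ft_force: [0.1, 1.0, 0.9]
finger_gap: 47.8
grip_force: 0.0
3.35 [ 467.1 -143.2  106.7] [-1.800e+02  1.000e-01  1.653e+02] 47.84810428647435
[198.4 235.6] 1704 [ 454.9 -169.6   94. ]
[309.8 236. ] 1639 [ 470.1 -112.9   94. ]
sep 58.69113278395701 yaw y-axis 75.0658551050794 mid [ 462.50399373 -141.24913007   94.        ]
tool shift to mid [ 4.98112572  0.7527897  12.65846997] tool y yaw 75.25448712605164
```

View pics/w2.png

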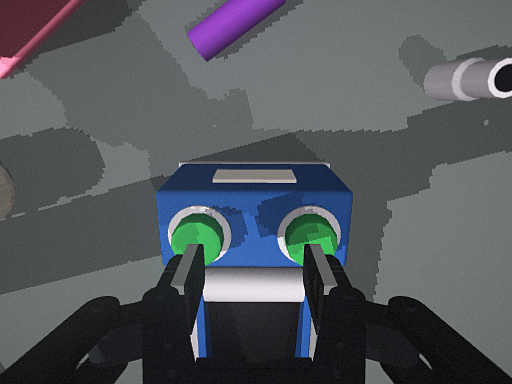

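The wrist view shows both fingertips above the keys ((195,250) and (315,250)), symmetric about them and clear of the pin. Now I press gently.

```bash
python3 -m handwheel '[[0.001,0.0005,0.005,0],[0,0,0.005,0],[0,0,0.002,0],[0,0,0.002,0],[0,0,0.002,0],[0,0,0,0],[0,0,0,0]]'
```

```text
time: 4.1
tool_pos: [465.3, -142.4, 89.4]
tcp_rot: [-180.0, -0.0, 165.2]
ft_force: [-2.6, 0.3, 2.7]
finger_gap: 48.3
grip_force: 1.4
```

```bash
python3 -m handwheel '[[0,0,0.002,0],[0,0,0.002,0],[0,0,0,0],[0,0,0,0]]'; python3 -m handwheel '[[0,0,0.002,0],[0,0,0.002,0],[0,0,0,0],[0,0,0,0]]';python3 look.py w3
```

```text
time: 4.5
tool_pos: [465.6, -142.4, 85.5]
tcp_rot: [-180.0, 0.0, 165.2]
ft_force: [-1.8, 0.4, 4.7]
finger_gap: 48.1
grip_force: 2.4
time: 4.9
tool_pos: [465.7, -142.5, 82.3]
tcp_rot: [-180.0, 0.0, 165.2]
ft_force: [-4.5, 1.9, 11.9]
finger_gap: 48.2
grip_force: 5.8
4.9 [ 465.7 -142.5   82.3] [-180.     0.   165.2] 48.2149380420247
[193.  251.9] 985 [ 450.7 -166.3   94. ]
[312.4 252.9] 966 [ 464.9 -114.3   94. ]
sep 53.95066805962992 yaw y-axis 74.76499956968051 mid [ 457.78016006 -140.28615384   94.        ]
tool shift to mid [  8.21588703   0.09232647 -11.70920067] tool y yaw 75.23362511561426
```

View pics/w3.png

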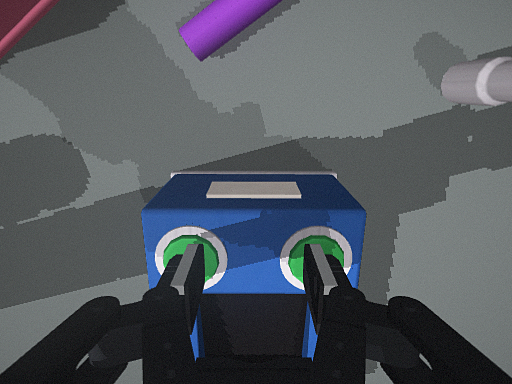

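The pin has left its place on the ramp, and both keys look fully down with the tips on them. I'll press 1 mm more and hold.

```bash
python3 -m handwheel '[[0,0,0.001,0],[0,0,0,0],[0,0,0,0],[0,0,0,0],[0,0,0,0],[0,0,0,0],[0,0,0,0],[0,0,0,0],[0,0,0,0],[0,0,0,0]]'; python3 -m handwheel '[[0,0,0,0],[0,0,0,0],[0,0,0,0],[0,0,0,0],[0,0,0,0],[0,0,0,0],[0,0,0,0],[0,0,0,0],[0,0,0,0],[0,0,0,0]]'; python3 - <<'E'
from h import *
a=r.snapshot("side")[160:260,230:370]; b=r.snapshot("top")[90:210,250:390]
for n,i in(("side1",a),("top1",b)): cv2.imwrite(f"pics/{n}.png",cv2.resize(i,None,fx=4,fy=4)[:,:,::-1])
E
```

```text
time: 5.95
tool_pos: [465.8, -142.5, 82.2]
tcp_rot: [-180.0, 0.0, 165.2]
ft_force: [-9.4, 3.7, 20.8]
finger_gap: 47.9
grip_force: 10.3
time: 6.95
tool_pos: [465.7, -142.5, 82.2]
tcp_rot: [-180.0, 0.0, 165.2]
ft_force: [-10.0, 3.0, 21.1]
finger_gap: 48.2
grip_force: 10.3
```

View pics/side1.png

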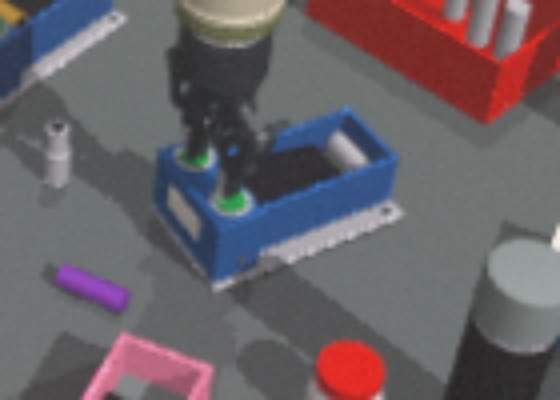

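View pics/top1.png

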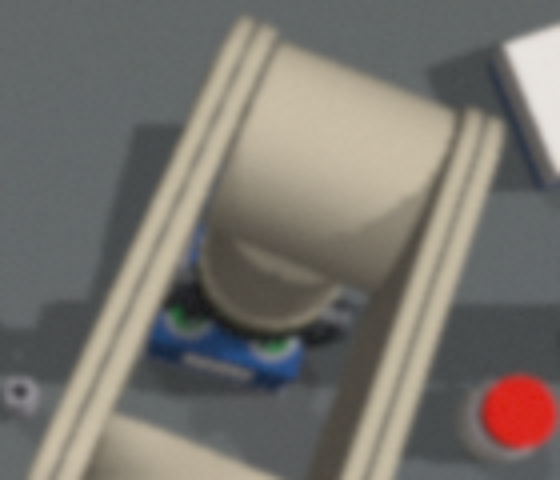

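The side view shows the pin lying in the trough at the far end (crop ~(345,150)). The keys are still held down. The top view is blocked by the arm. I'll release the keys and rise clear.

```bash
python3 -m handwheel '[[0,0,-0.004,0],[0,0,-0.004,0],[0,0,-0.004,0],[0,0,-0.008,0],[0,0,-0.02,0],[0,0,-0.03,0],[0,0,-0.03,0],[0,0,-0.03,0],[0,0,0,0],[0,0,0,0]]'; python3 look.py w4
```

```text
time: 8.05
tool_pos: [465.8, -142.5, 211.0]
tcp_rot: [-180.0, 0.1, 165.2]
ft_force: [-0.6, -1.0, -0.5]
finger_gap: 48.3
grip_force: 0.0
8.05 [ 465.8 -142.5  211. ] [-1.800e+02  1.000e-01  1.652e+02] 48.29917795416247
[289.5 187.6] 850 [ 473.6 -113.    94. ]
[216.9 187.3] 845 [ 458.  -171.7   94. ]
sep 60.790618634853146 yaw y-axis 75.0435096164861 mid [ 465.79977512 -142.32527672   94.        ]
tool shift to mid [  0.21771808   0.19048451 117.03381723] tool y yaw 75.22868162582587
```

View pics/w4.png

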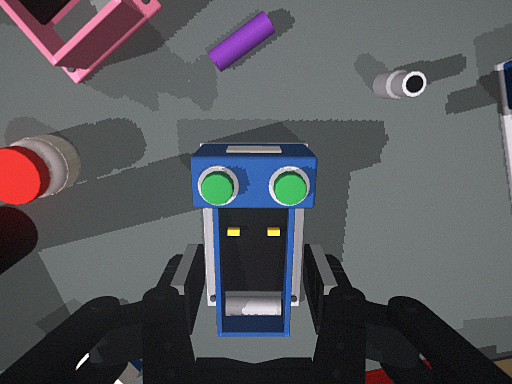

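Both keys are up at (217,187) and (290,188), and the yellow stops are back. The pin rests in the trough at about (253,303), and the tool is clear.

```bash
python3 -c "
from bench import r
print(r.hand_in())"
```

```text
the job is handed in; nothing more can be done
None
```

The steel pin rolled down and rests in its trough, both keys are back up, the arm is clear of the chute, and the job is handed in at about 8 s of the 32 s allowed (the verdict was not shown).

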